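Set and lock a gearbox bearing adjuster

ROBOT

A 6-joint arm with a two-finger parallel gripper is mounted at the origin on the work surface. World frame = base frame: x ahead of the robot, y to its left, z up, the work surface at z = 0. Lengths are in mm, angles in rad, forces in N, time in s.
With the tool pointing down it reaches from about 350 to 975 mm from the base axis. Payload 7.1 kg.
Tool frame: the origin (TCP) lies at the very end of the fingers, on their centre line; the grasp point (between the pads) lies 19 mm behind it; z points along the fingers, y is the direction in which the jaws open and shut (so a half turn about z gives the same grasp; the last joint's range is limited). The gripper opens to 88 mm and grips with 3 to 60 N. Pads are 20 mm wide; open, the fingers measure 115 mm over their backs; the gripper's body (75 mm by 178 mm) begins 61 mm behind the grasp point.
Start: joints at [1.193, 0.423, 1.63, -0, 1.089, -0.019], TCP at [219.437, 585.194, 222.675] pointing down, gripper open.
Joint ranges: [-3, 3], [-0.9, 2.11], [0.09, 2.58], [-1.31, 4.45], [0.11, 2.69], [-2.54, 2.54]. Speed limits (rad/s): [2.39, 2.39, 3.01, 3.14, 3.14, 3.14].

INTERFACE

Orientations are given as a rotation vector (axis times angle).
In Python, from workcell import readout, imaging, close_job gives the robot as it stands.
- The arm moves only by the tool carry_out, never from a script. Its argument "rows" is a list of rows, each a list of 3 entries, a list of its own where there are three numbers: the shift along the tool's x, y, z in m, then the turn, a rotation vector about the tool's x, y, z in rad, then the closure, from 0 (fully open) to 1 (shut). In form: [[[dx, dy, dz], [wx, wy, wz], hand], ...]. A call has 1 to 12 rows; each row shifts and turns the commanded pose from where the row before left it, along the tool's axes as they then stand; what a row does not reach is not made up. A row lasts 1/12 s, in which the tool goes at most 41.7 mm and 7.16 degrees, less where a joint would pass 70% of its speed; a pose out of reach is approached as far as the arm can. A call with a gripper value outside its range is refused whole. The fingers move at their own pace and stop on an object; the grip force is fixed at half the most. Time passes only in rows, so rows that do not move let the fingers close. It gives the time, the measured TCP pose, the force and the opening at its end, in the units of the state.
- readout.get_obs(): the state, without advancing time (a new reading comes with each control period).
- imaging.get_image(name): name is "scene" or "top" or "wrist"; returns the picture (480x640x3 uint8, red, green, blue); there is no depth.
- imaging.camera_params(name): a dict with "fx", "fy", "cx", "cy" (pixels), "rvec" (rotation vector, rad) and "tvec" (3), from world to camera coordinates, as OpenCV has them; the wrist camera has in their place "T_tool_cam" (4x4, takes a point from camera to tool coordinates, whose origin is the TCP and whose axes are the flange's). Camera axes: x right, y down, z forward; pixel columns grow to the right and rows downward; lengths in mm; the calibration is good to about 2 mm. A picture is of the moment at which its call begins: read the wrist's pose just before it. camera_params takes no time and is no camera call.
- close_job(): hands the job in, once; it reports no verdict.
The state is a dict: "t": time; "qpos": joint angles; "qvel": joint speeds; "joint_torque": joint torques, N m; "ee_pos": TCP position; "orientation": TCP orientation; "ft_force": force on the tool from outside, world axes, zero at the start; "moment": the same for the moment, N m; "width": finger opening in mm.
Only numpy, scipy, OpenCV 4.12 (cv2) and the standard library are available. Lean on these libraries where they do the work, as an engineer would, in place of code of your own. Each camera call takes 0.05 s, during which the arm holds its last target.

TASK

Turn the blue bar of the gearbox's adjuster ring clockwise (seen from above) until you feel it just come up against the bearing, without forcing it any further; then back it off three clicks. With the ring left at that click, swing the red-pegged lock lever fully in, and leave the other things on the bench where they lie.

Things in the scene. Friction and masses are not known exactly. Their poses are not given: they have to be found in the camera images.
- ring_grip (a point): Point to grip in the blue bar on the adjuster ring: on the ring's vertical axis, 125 mm above the bench and 16 mm under the bar's top. The bar is 100 mm long (along this x axis), 14 mm thick, and stands 42 mm above the dark steel ring, 92 mm across, whose top lies 26 mm under this point. z is up.
- ring (a joint): Angle of the adjuster ring (rad, vertical axis); grows as it is turned clockwise seen from above, which tightens. 18 clicks a turn, 0.349 rad each: between clicks a spring pawl resists by about 0.07 Nm either way, and let go, the ring falls into the nearest click.
- gearbox: Cast aluminium gearbox half bolted to the bench; origin on the ring's axis at bench level; foot 190 x 285 x 16 mm, bosses 85 mm high. Its unseen bearing stops the ring 1 to 3 rad clockwise of the start, each time elsewhere, just past a click: the torque steps up by 0.16 Nm and climbs 1.6 Nm/rad. Over 0.15 rad beyond touch (0.4 Nm) harms it. Let go, the ring returns to that click: count back from it.
- lock (a joint): Swing of the lock lever in rad about its own vertical pivot: near 0 when open, 0.9 fully in at its stop; it grows as the lever turns clockwise seen from above. Moderate friction (about 0.06 Nm); it stays where it is left.
- lock_pivot (a point): Axis of the lock lever, at its upper face, 99 mm above the bench; it stands on the gearbox's smaller boss, 105 mm from the ring's axis.
- lock_peg (a point): Middle of the upright round red peg on the lock lever, 14 mm thick, 50 mm from the pivot axis, 111 mm above the bench; its top is 17 mm above this point. 15 mm below this point it meets the flat steel lever, 14 mm wide. Pushing the peg sideways swings the lever.
- screwdriver: Loose screwdriver with a yellow handle, 200 mm long, 26 mm thick, lying; origin under its middle. To be left alone.
- bearing_race: Loose steel bearing race, 68 mm across, 18 mm high; origin at the centre of its underside. To be left alone.
- grease_jar: Loose amber jar with black cap, 64 mm across, 75 mm high, standing; origin at the centre of its underside. To be left alone.

How it is judged (in metres and radians):
On the way, in this order (a step that is already met when the one before it is completed fails the run):
1. the ring is turned clockwise until it presses on the bearing (contact force between ring_dog and seat_dog above 2 N), for 0.05 s.
2. the ring is backed off to the third click from the touch (distance between ring_dog and seat_dog between 0.0365 and 0.0443 m), for 0.3 s.
3. the lock lever is swung in (value of joint lock above 0.8 rad), for 0.1 s.
At the end, for the whole second after the job is handed in: The ring rests at the third click back from the click at which it touches the bearing (within 0.14 rad, less than half a click), the lock lever is swung in beyond 0.8 rad (stop at 0.9), both are still, and the screwdriver, bearing race and jar lie within 30 mm of where they were (all of step 2 and value of joint lock above 0.8 rad and velocity of joint ring between -0.15 and 0.15 rad/s and velocity of joint lock between -0.15 and 0.15 rad/s and distance of each of screwdriver, bearing_race, grease_jar from where it was at the start of the episode below 0.03 m).
It fails at once if the ring is forced more than 0.15 rad past the touch (over 0.4 Nm on the bearing) (distance between seat_dog and seat_home above 0.01901 m).
It fails at once if the grease jar is tipped over (angle between grease_jar's own z axis and vertical above 0.5 rad).
It also fails if it takes over 70 s, if anything falls off the work surface, if the arm or the gripper's body presses on something with over 40 N, if the wrist force passes 120 N, or if a joint passes its speed limit or range.

## Working session

There is one attempt and no reset: what is moved stays moved. The work goes in short steps, Python scripts to look and compute and a tool call to move; the robot and the scene stay as the last step left them, time stands still between calls to the robot, and variables do not carry over. Pictures are saved under pics/ and viewed, and the job is handed in when it is done.

Besides the shell and the picture viewer there is one more tool, called after ">>>" as a command line: name --argument value ..., lists and objects as JSON in quotes. carry_out: Moves the arm, as the interface text tells. Its arguments: {"type":"object","properties":{"rows":{"type":"array","items":{"type":"array"}}},"required":["rows"]}

```bash
mkdir -p pics; ls
python3 - <<'E'
from workcell import readout, imaging
import cv2
print(readout.get_obs())
for n in ["scene","top","wrist"]:
    im=imaging.get_image(n); cv2.imwrite(f"pics/{n}0.png",im[:,:,::-1]); print(n,imaging.camera_params(n))
E
```

```text
pics
{'t': 0.0, 'qpos': array([ 1.19300338e+00,  4.23851314e-01,  1.63070149e+00, -1.39144619e-05,
        1.08859654e+00, -1.89861390e-02]), 'qvel': array([-0.00044968,  0.00018247, -0.00098402, -0.00048932, -0.0009675 ,
       -0.0003051 ]), 'joint_torque': array([-4.58553568e-04, -5.44637525e+01, -2.73658544e+01,  6.41535292e-02,
        2.31780874e-02, -1.27122994e-04]), 'ee_pos': array([219.23568353, 584.68190179, 221.89064712]), 'orientation': array([-5.60531172e-01, -3.09088203e+00,  2.40086404e-03]), 'ft_force': array([-0.28361682,  0.2085734 ,  0.18849376]), 'moment': array([-0.00465168,  0.10276661, -0.02472132]), 'width': 87.85625205803264}
scene {'fx': 499.92701567300156, 'fy': 499.92701567300156, 'cx': 317.6060457397434, 'cy': 245.09354501721063, 'rvec': array([ 1.56500049,  1.7735499 , -0.90338085]), 'tvec': array([  56.49498224, -210.03042283, 1531.68710641])}
top {'fx': 456.4600911912291, 'fy': 456.4600911912291, 'cx': 316.22642279843603, 'cy': 244.31993657955385, 'rvec': array([ 2.14235424, -2.11505054,  0.193786  ]), 'tvec': array([   5.24571423,  523.14950377, 1143.34491195])}
wrist {'fx': 419.1274314055244, 'fy': 419.1274314055244, 'cx': 317.96571763398396, 'cy': 230.83943464889882, 'T_tool_cam': array([[ 6.49975373e-04, -9.57621287e-01, -2.88029595e-01,
         7.95287128e+01],
       [ 9.99999564e-01,  4.29521942e-04,  8.28580601e-04,
         6.36632041e-01],
       [-6.69751391e-04, -2.88030008e-01,  9.57621149e-01,
        -1.60980380e+02],
       [ 0.00000000e+00,  0.00000000e+00,  0.00000000e+00,
         1.00000000e+00]])}
```

View pics/top0.png

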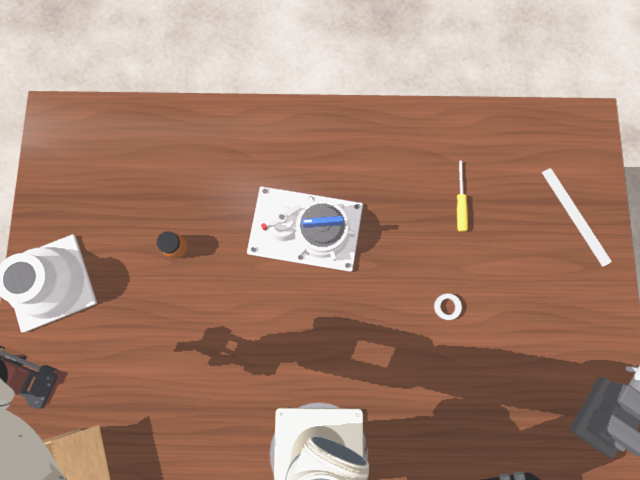

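View pics/scene0.png

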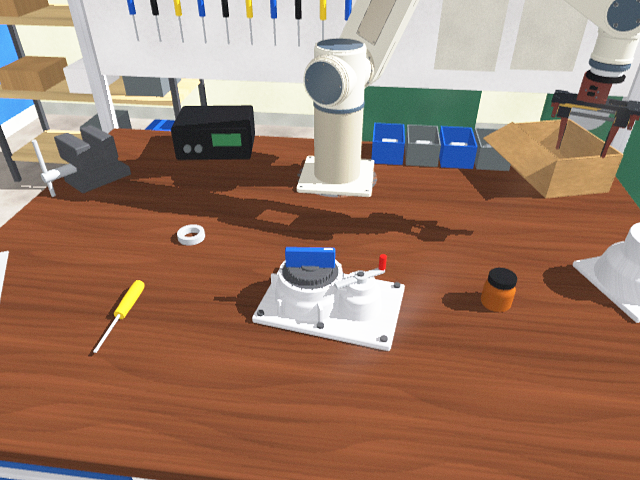

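View pics/wrist0.png

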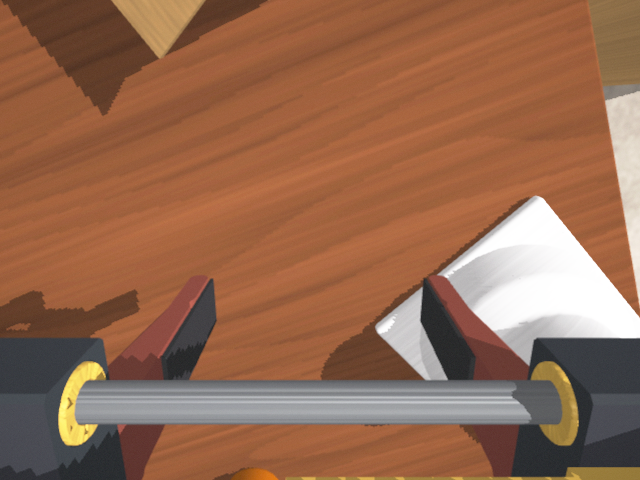

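The top view shows the gearbox near (305,228), bar about (303–343, 221), red peg at (264,227), jar at (170,243), race at (448,306), screwdriver at (462,195). I'll enlarge it.

Run:
```python
import cv2
a=cv2.imread("pics/top0.png")[180:280,240:370]; cv2.imwrite("pics/top0c.png",cv2.resize(a,None,fx=6,fy=6,interpolation=cv2.INTER_CUBIC))
a=cv2.imread("pics/scene0.png")[230:350,250:410]; cv2.imwrite("pics/scene0c.png",cv2.resize(a,None,fx=5,fy=5,interpolation=cv2.INTER_CUBIC))
```

```text
(no output)
```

View pics/top0c.png

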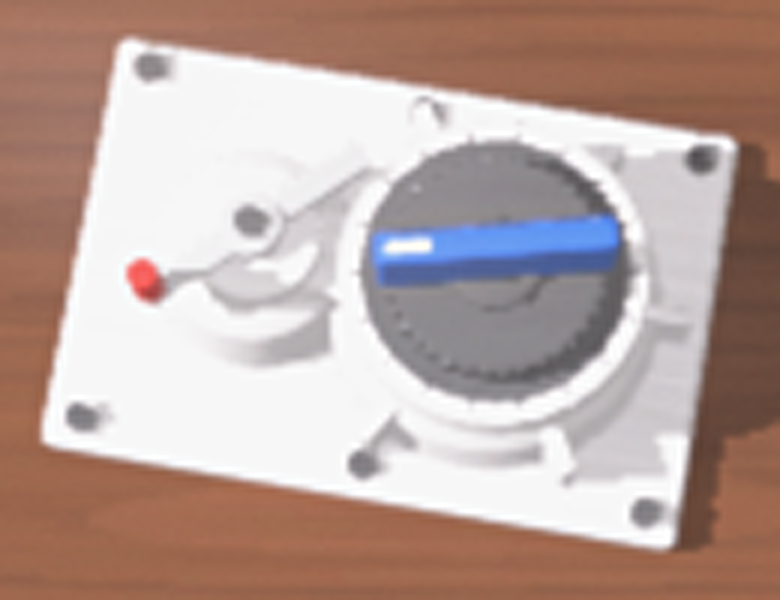

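View pics/scene0c.png

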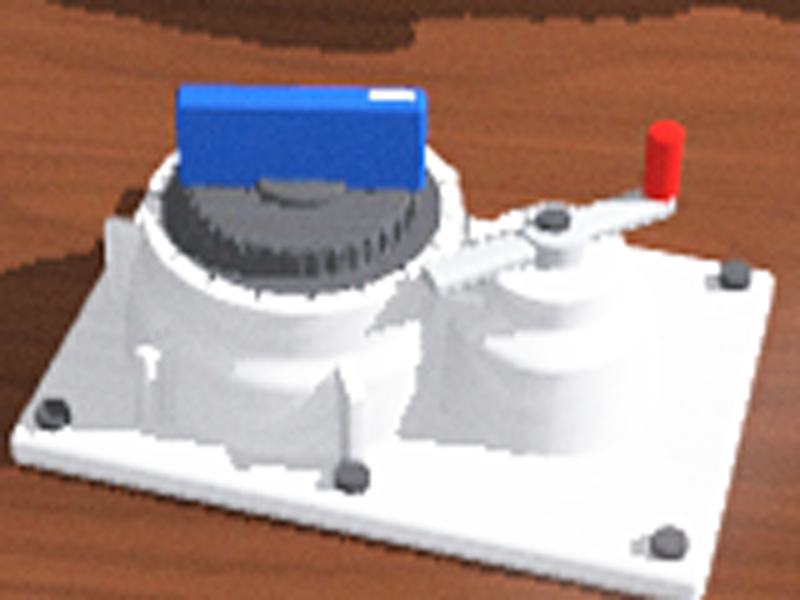

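```bash
cat > h.py <<'E'
import numpy as np, cv2
from scipy.spatial.transform import Rotation as R
from workcell import readout, imaging
def ray(name,u,v,obs=None):
    p=imaging.camera_params(name)
    d=np.array([(u-p['cx'])/p['fx'],(v-p['cy'])/p['fy'],1.])
    if name=='wrist':
        T=p['T_tool_cam']; o=obs or readout.get_obs()
        Rt=R.from_rotvec(o['orientation']).as_matrix()
        return Rt@T[:3,3]+o['ee_pos'], Rt@T[:3,:3]@d
    Rm=cv2.Rodrigues(p['rvec'])[0]
    return -Rm.T@p['tvec'], Rm.T@d
def atz(name,u,v,z,obs=None):
    c,d=ray(name,u,v,obs); return c+d*(z-c[2])/d[2]
def proj(name,X,obs=None):
    p=imaging.camera_params(name)
    if name=='wrist':
        o=obs or readout.get_obs(); Rt=R.from_rotvec(o['orientation']).as_matrix()
        T=p['T_tool_cam']; q=T[:3,:3].T@(Rt.T@(np.array(X)-o['ee_pos'])-T[:3,3])
    else: q=cv2.Rodrigues(p['rvec'])[0]@np.array(X)+p['tvec']
    return p['fx']*q[0]/q[2]+p['cx'],p['fy']*q[1]/q[2]+p['cy']
E
python3 - <<'E'
from h import *
def T(x,y,z): return atz('top',240+(x+.5)/6-.5,180+(y+.5)/6-.5,z)
def S(x,y,z): return atz('scene',250+(x+.5)/5-.5,230+(y+.5)/5-.5,z)
a,b=T(376.5,247,141),T(612.5,230,141); print('bar top',a,b,(a+b)/2,np.linalg.norm(a-b),np.arctan2(*(a-b)[1::-1]))
a,b=S(425,91,141),S(179,89,141); print('bar scene',a,b,(a+b)/2,np.linalg.norm(a-b),np.arctan2(*(a-b)[1::-1]))
print('ring',T(495,270,99)); 
c=T(250,217,99);p=T(138,276,128);print('piv',c,'peg',p,np.linalg.norm((c-p)[:2]))
c2=S(553,217,99);p2=S(667,127,128);print('piv',c2,'peg',p2,np.linalg.norm((c2-p2)[:2]))
E
```

```text
bar top [563.54807623  46.43152635 141.        ] [571.86547619 -48.77703343 141.        ] [567.70677621  -1.17275354 141.        ] 95.5711724227497 1.6579348951579675
bar scene [558.55650978  47.35032533 141.        ] [569.40337919 -50.13054926 141.        ] [563.97994448  -1.39011196 141.        ] 98.08249327949947 1.681612244271899
ring [564.18376134  -2.05631863  99.        ]
piv [585.61085193 101.06171827  99.        ] peg [553.18191058 143.75902168 128.        ] 53.61619117119764
piv [579.78354285 101.5850439   99.        ] peg [553.07842243 144.12225287 128.        ] 50.2252685770389
```

Both cameras agree on the ring axis, about (565.5, -1.3). The pivot at about (582,101) is 104 mm from it, and the peg at (553,144) is 50–53 mm from the pivot, both as they should be. Next I move above the ring.

>>> carry_out --rows '[[[-0.0235, -0.019, 0], [0, 0, 0], 0], [[-0.0235, -0.019, 0], [0, 0, 0], 0], [[-0.0235, -0.019, 0], [0, 0, 0], 0], [[-0.0235, -0.019, 0], [0, 0, 0], 0], [[-0.0235, -0.019, 0], [0, 0, 0], 0], [[-0.0235, -0.019, 0], [0, 0, 0], 0], [[-0.0235, -0.019, 0], [0, 0, 0], 0], [[-0.0235, -0.019, 0], [0, 0, 0], 0], [[-0.0235, -0.019, 0], [0, 0, 0], 0], [[-0.0235, -0.019, 0], [0, 0, 0], 0], [[-0.0235, -0.019, 0], [0, 0, 0], 0], [[-0.0235, -0.019, 0], [0, 0, 0], 0]]'

```text
t: 1.15
ee_pos: [403.8, 271.3, 222.6]
orientation: [-0.56, -3.091, 0.0]
ft_force: [-0.3, 0.5, -1.2]
width: 87.4
```

>>> carry_out --rows '[[[-0.0235, -0.019, 0], [0, 0, 0.1], 0], [[-0.022, -0.0215, 0], [0, 0, 0.1], 0], [[-0.018, -0.02, 0], [0, 0, 0.1], 0], [[-0.015, -0.02, 0], [0, 0, 0.1], 0], [[-0.013, -0.02, 0], [0, 0, 0.1], 0], [[-0.01, -0.02, 0], [0, 0, 0.1], 0], [[0, 0, 0], [0, 0, 0.1], 0], [[0, 0, 0], [0, 0, 0.1], 0], [[0, 0, 0], [0, 0, 0.1], 0], [[0, 0, 0], [0, 0, 0.1], 0], [[0, 0, 0], [0, 0, 0.1], 0], [[0, 0, 0], [0, 0, 0], 0]]'

```text
t: 2.15
ee_pos: [420.2, 121.9, 222.6]
orientation: [-2.098, -2.338, 0.0]
ft_force: [0.9, 0.9, 0.3]
width: 88.2
```

```bash
cat > st.py <<'E'
from h import *
def st(tgt=None,yaw=None):
    o=readout.get_obs(); Rt=R.from_rotvec(o['orientation']).as_matrix()
    print('t',o['t'],'p',o['ee_pos'].round(2),'yawy',np.arctan2(Rt[1,1],Rt[0,1]).round(4),'tz',Rt[:,2].round(4),'q',o['qpos'].round(3),'F',o['ft_force'].round(2),'M',o['moment'].round(3),'tq6',o['joint_torque'][5].round(4),'w',round(o['width'],1))
    if tgt is not None: print('tool delta mm',(Rt.T@(np.array(tgt)-o['ee_pos'])).round(1))
E
python3 - <<'E'
from st import *
st((566,-1.3,180))
E
```

```text
t 2.15 p [420.17 121.93 222.59] yawy 0.1084 tz [-2.e-04 -1.e-04 -1.e+00] q [ 0.255  0.144  2.026 -0.     0.972  0.147] F [0.85 0.9  0.34] M [-0.13   0.026  0.009] tq6 1.4144 w 88.2
tool delta mm [-138.3  131.7   42.6]
```

>>> carry_out --rows '[[[-0.0173, 0.0165, 0], [0, 0, 0], 0], [[-0.0173, 0.0165, 0], [0, 0, 0], 0], [[-0.0173, 0.0165, 0], [0, 0, 0], 0], [[-0.0173, 0.0165, 0], [0, 0, 0], 0], [[-0.0173, 0.0165, 0], [0, 0, 0], 0], [[-0.0173, 0.0165, 0], [0, 0, 0], 0], [[-0.0173, 0.0165, 0], [0, 0, 0], 0], [[-0.0173, 0.0165, 0], [0, 0, 0], 0], [[0, 0, 0], [0, 0, 0], 0], [[0, 0, 0], [0, 0, 0], 0]]'

```text
t: 2.98
ee_pos: [567.1, -1.3, 222.2]
orientation: [-2.092, -2.343, 0.001]
ft_force: [0.1, 0.0, 0.4]
width: 88.1
```

Run:
```python
from st import *
st((566,-1.3,180))
im=imaging.get_image('wrist');cv2.imwrite('pics/w1.png',im[:,:,::-1])
print(proj('wrist',(566,-1.3,141)), proj('wrist',(561,48.5,141)),proj('wrist',(571,-51,141)))
for i in range(4):
    imaging.get_image('wrist'); st()
```

```text
t 2.9833 p [567.11  -1.29 222.19] yawy 0.1129 tz [-8.e-04  1.e-04 -1.e+00] q [-0.023  0.34   1.76   0.     1.043 -0.136] F [0.11 0.04 0.43] M [-0.089  0.093 -0.022] tq6 -0.1022 w 88.1
tool delta mm [ 0.1 -1.1 42.2]
(np.float64(317.3251834704849), np.float64(243.15655739401114)) (np.float64(318.48367218577584), np.float64(160.42807259437706)) (np.float64(316.30793950610064), np.float64(316.9084385693003))
t 3.0833 p [ 5.6595e+02 -3.5000e-01  2.2225e+02] yawy 0.1134 tz [-1.4e-03  2.0e-04 -1.0e+00] q [-0.022  0.338  1.762  0.     1.043 -0.135] F [-0.27  0.1   0.31] M [-0.044  0.077  0.037] tq6 -0.0272 w 88.0
t 3.1333 p [ 5.6589e+02 -1.5000e-01  2.2237e+02] yawy 0.1136 tz [-1.2e-03  2.0e-04 -1.0e+00] q [-0.021  0.338  1.762  0.     1.043 -0.135] F [-0.22  0.29  0.4 ] M [-0.032  0.057  0.009] tq6 -0.0171 w 87.5
t 3.1833 p [ 5.6598e+02 -7.0000e-02  2.2256e+02] yawy 0.1136 tz [-8.e-04  1.e-04 -1.e+00] q [-0.021  0.338  1.762  0.     1.043 -0.135] F [ 0.08 -0.38 -0.37] M [-0.078  0.052 -0.019] tq6 -0.0119 w 87.9
t 3.2333 p [ 5.6615e+02 -3.0000e-02  2.2270e+02] yawy 0.1136 tz [-4.e-04  1.e-04 -1.e+00] q [-0.021  0.338  1.762  0.     1.043 -0.135] F [ 0.62  0.37 -0.2 ] M [-0.038  0.039  0.037] tq6 -0.0086 w 88.2
```

View pics/w1.png

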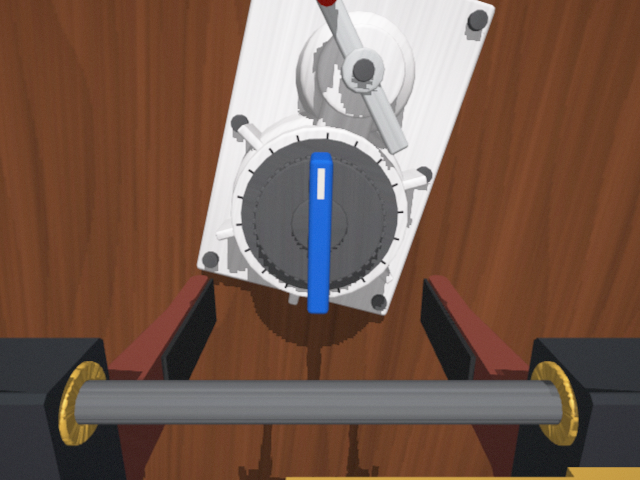

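Run:
```python
from st import *
im=cv2.imread('pics/w1.png'); cv2.imwrite('pics/w1c.png',cv2.resize(im[120:330,210:430],None,fx=2.7,fy=2.7,interpolation=cv2.INTER_CUBIC))
hsv=cv2.cvtColor(im,cv2.COLOR_BGR2HSV)
m=cv2.inRange(hsv,(105,120,60),(125,255,255)); ys,xs=np.nonzero(m); print(xs.min(),xs.max(),ys.min(),ys.max())
for u,v,z in [(320,153,141),(318.5,311,141),(320,216,99)]: print(atz('wrist',u,v,z))
st()
```

```text
307 332 152 313
[561.32388526  53.4250791  141.        ]
[571.92991557 -46.25830447 141.        ]
[567.04636703   5.46992465  99.        ]
t 3.2333 p [ 5.6615e+02 -3.0000e-02  2.2270e+02] yawy 0.1136 tz [-4.e-04  1.e-04 -1.e+00] q [-0.021  0.338  1.762  0.     1.043 -0.135] F [ 0.62  0.37 -0.2 ] M [-0.038  0.039  0.037] tq6 -0.0086 w 88.2
```

View pics/w1c.png

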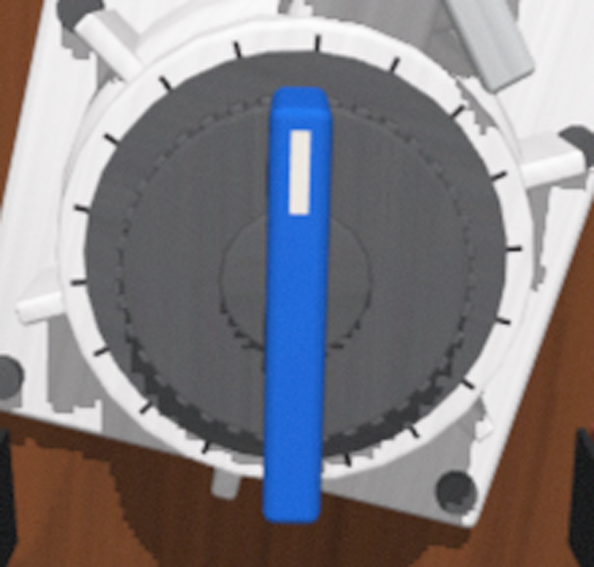

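>>> carry_out --rows '[[[0, 0, 0.012], [0, 0, -0.01], 0], [[0, 0, 0.012], [0, 0, 0], 0], [[0, 0, 0.012], [0, 0, 0], 0], [[0, 0, 0.012], [0, 0, 0], 0], [[0, 0, 0.012], [0, 0, 0], 0], [[0, 0, 0], [0, 0, 0], 0], [[0, 0, 0], [0, 0, 0], 0], [[0, 0, 0], [0, 0, 0], 0]]'

```text
t: 3.9
ee_pos: [567.2, -0.8, 162.6]
orientation: [2.082, 2.353, -0.0]
ft_force: [0.1, 0.8, 0.0]
width: 87.5
```

Run:
```python
from st import *
o=readout.get_obs();st()
im=imaging.get_image('wrist')[:,:,::-1];cv2.imwrite('pics/w2.png',im)
hsv=cv2.cvtColor(im.copy(),cv2.COLOR_BGR2HSV)
m=cv2.inRange(hsv,(105,120,60),(125,255,255)); ys,xs=np.nonzero(m); print(xs.min(),xs.max(),ys.min(),ys.max())
for y in (ys.min()+2,ys.max()-2):
  u=xs[ys==y].mean(); print(u,y,atz('wrist',u,y,141,o))
```

```text
t 3.9 p [567.17  -0.78 162.64] yawy 0.1219 tz [ 0. -0. -1.] q [-0.022  0.417  1.804 -0.     0.921 -0.144] F [0.06 0.79 0.02] M [-0.067  0.033 -0.02 ] tq6 -0.0007 w 87.5
303 338 165 370
322.0 167 [562.49330044  53.20874599 141.        ]
316.5 368 [572.40013541 -47.61674091 141.        ]
```

View pics/w2.png

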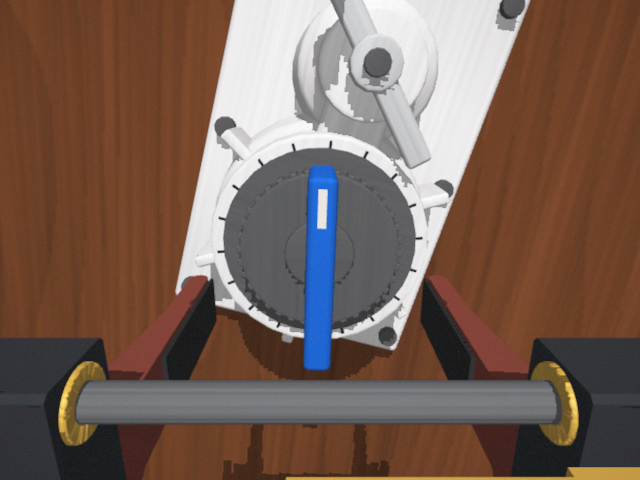

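>>> carry_out --rows '[[[0.002, 0, 0.008], [0, 0, 0.02], 0], [[0, 0, 0.012], [0, 0, 0], 0], [[0, 0, 0.012], [0, 0, 0], 0], [[0, 0, 0.012], [0, 0, 0], 0], [[0, 0, 0.0115], [0, 0, 0], 0], [[0, 0, 0], [0, 0, 0], 0], [[0, 0, 0], [0, 0, 0], 0], [[0, 0, 0], [0, 0, 0], 0]]'

```text
t: 4.62
ee_pos: [566.9, 1.2, 107.1]
orientation: [-2.105, -2.332, 0.0]
ft_force: [-0.8, -1.0, 0.4]
width: 88.0
```

Run:
```python
from st import *
st()
```

```text
t 4.6167 p [566.85   1.21 107.08] yawy 0.102 tz [-1.e-04 -0.e+00 -1.e+00] q [-0.019  0.498  1.834 -0.     0.81  -0.121] F [-0.83 -1.04  0.36] M [-0.052  0.073  0.046] tq6 -0.0011 w 88.0
```

>>> carry_out --rows '[[[0, 0, 0], [0, 0, 0], 1], [[0, 0, 0], [0, 0, 0], 1], [[0, 0, 0], [0, 0, 0], 1], [[0, 0, 0], [0, 0, 0], 1], [[0, 0, 0], [0, 0, 0], 1], [[0, 0, 0], [0, 0, 0], 1], [[0, 0, 0], [0, 0, 0], 1], [[0, 0, 0], [0, 0, 0], 1], [[0, 0, 0], [0, 0, 0], 1], [[0, 0, 0], [0, 0, 0], 1]]'

```text
t: 5.45
ee_pos: [566.7, 1.2, 107.2]
orientation: [-2.105, -2.332, 0.0]
ft_force: [0.3, -0.1, 0.1]
width: 24.6
```

Run:
```python
from st import *
st()
```

```text
t 5.45 p [566.66   1.23 107.15] yawy 0.102 tz [-1.e-04 -0.e+00 -1.e+00] q [-0.019  0.498  1.834 -0.     0.81  -0.121] F [ 0.25 -0.07  0.13] M [-0.082  0.042  0.01 ] tq6 0.0001 w 24.6
```

>>> carry_out --rows '[[[0, 0, 0], [0, 0, 0], 1], [[0, 0, 0], [0, 0, 0], 1], [[0, 0, 0], [0, 0, 0], 1], [[0, 0, 0], [0, 0, 0], 1], [[0, 0, 0], [0, 0, 0], 1]]'

```text
t: 5.87
ee_pos: [567.5, 1.3, 107.2]
orientation: [2.105, 2.331, 0.002]
ft_force: [4.8, 0.7, -4.5]
width: 13.6
```

Run:
```python
from st import *
st()
```

```text
t 5.8667 p [567.55   1.33 107.23] yawy 0.1019 tz [ 1.7e-03  1.0e-04 -1.0e+00] q [-0.019  0.498  1.833  0.     0.809 -0.121] F [ 4.81  0.72 -4.51] M [ 0.122 -0.694 -0.033] tq6 -0.0552 w 13.6
```

>>> carry_out --rows '[[[0, 0.0007, 0], [0, 0, 0], 1], [[0, 0, 0], [0, 0, 0.05], 1], [[0, 0, 0], [0, 0, 0.05], 1], [[0, 0, 0], [0, 0, 0.05], 1], [[0, 0, 0], [0, 0, 0.05], 1], [[0, 0, 0], [0, 0, 0.05], 1], [[0, 0, 0], [0, 0, 0.05], 1], [[0, 0, 0], [0, 0, 0.05], 1], [[0, 0, 0], [0, 0, 0.05], 1], [[0, 0, 0], [0, 0, 0], 1], [[0, 0, 0], [0, 0, 0], 1]]'

```text
t: 6.78
ee_pos: [569.0, 1.2, 107.3]
orientation: [2.525, 1.866, 0.004]
ft_force: [8.7, 0.3, -5.9]
width: 13.9
```

Run:
```python
from st import *
st()
```

```text
t 6.7833 p [568.96   1.23 107.27] yawy -0.298 tz [ 3.1e-03 -2.0e-04 -1.0e+00] q [-0.019  0.499  1.831 -0.     0.809  0.279] F [ 8.67  0.27 -5.91] M [ 0.082 -0.976  0.053] tq6 0.1509 w 13.9
```

>>> carry_out --rows '[[[0.0005, 0.0017, 0.0005], [0, 0, 0], 1], [[0, 0, 0], [0, 0, 0], 1], [[0, 0, 0], [0, 0, 0], 1]]'

```text
t: 7.03
ee_pos: [569.1, 1.3, 107.2]
orientation: [-2.526, -1.867, 0.0]
ft_force: [-0.8, -0.1, 4.5]
width: 13.8
```

Run:
```python
from st import *
st()
```

```text
t 7.0333 p [569.07   1.25 107.19] yawy -0.2979 tz [-3.e-04 -1.e-04 -1.e+00] q [-0.019  0.5    1.828 -0.     0.813  0.279] F [-0.78 -0.06  4.5 ] M [-0.055  0.088  0.084] tq6 0.0392 w 13.8
```

>>> carry_out --rows '[[[0, 0, -0.0002], [0, 0, 0.05], 1], [[0, 0, 0], [0, 0, 0.05], 1], [[0, 0, 0], [0, 0, 0.03], 1], [[0, 0, 0], [0, 0, 0], 1], [[0, 0, 0], [0, 0, 0], 1]]'

```text
t: 7.45
ee_pos: [569.5, 1.1, 107.2]
orientation: [2.641, 1.7, 0.001]
ft_force: [1.8, -1.2, 2.8]
width: 13.9
```

Run:
```python
from st import *
st()
```

```text
t 7.45 p [569.47   1.1  107.21] yawy -0.427 tz [ 6.e-04 -3.e-04 -1.e+00] q [-0.019  0.501  1.828 -0.     0.812  0.408] F [ 1.81 -1.24  2.75] M [-0.275 -0.16  -0.037] tq6 0.0614 w 13.9
```

>>> carry_out --rows '[[[0, 0, 0], [0, 0, 0.05], 1], [[0, 0, 0], [0, 0, 0.05], 1], [[0, 0, 0], [0, 0, 0], 1], [[0, 0, 0], [0, 0, 0], 1]]'

```text
t: 7.78
ee_pos: [569.8, 1.0, 107.2]
orientation: [2.722, 1.567, 0.001]
ft_force: [3.1, -3.4, 3.1]
width: 13.6
```

Run:
```python
from st import *
st()
```

```text
t 7.7833 p [569.75   0.96 107.2 ] yawy -0.5258 tz [ 1.2e-03 -4.0e-04 -1.0e+00] q [-1.900e-02  5.010e-01  1.828e+00 -1.000e-03  8.120e-01  5.070e-01] F [ 3.12 -3.39  3.09] M [-0.554 -0.332 -0.023] tq6 0.1393 w 13.6
```

>>> carry_out --rows '[[[0, 0, 0], [0, 0, 0.05], 1], [[0, 0, 0], [0, 0, 0.05], 1], [[0, 0, 0], [0, 0, 0], 1], [[0, 0, 0], [0, 0, 0], 1]]'

```text
t: 8.12
ee_pos: [570.0, 0.8, 107.2]
orientation: [2.796, 1.429, 0.002]
ft_force: [4.2, -3.3, 1.7]
width: 13.8
```

Run:
```python
from st import *
st()
```

```text
t 8.1167 p [570.05   0.76 107.22] yawy -0.6259 tz [ 1.8e-03 -7.0e-04 -1.0e+00] q [-1.900e-02  5.010e-01  1.828e+00 -1.000e-03  8.110e-01  6.070e-01] F [ 4.16 -3.32  1.65] M [-0.626 -0.525  0.099] tq6 0.15 w 13.8
```

>>> carry_out --rows '[[[0, 0, 0], [0, 0, 0.05], 1], [[0, 0, 0], [0, 0, 0.05], 1], [[0, 0, 0], [0, 0, 0], 1], [[0, 0, 0], [0, 0, 0], 1]]'

```text
t: 8.45
ee_pos: [570.3, 0.6, 107.2]
orientation: [2.864, 1.287, 0.003]
ft_force: [5.3, -4.9, 1.0]
width: 13.8
```

Run:
```python
from st import *
st()
```

```text
t 8.45 p [570.31   0.6  107.2 ] yawy -0.7258 tz [ 0.0023 -0.001  -1.    ] q [-1.900e-02  5.010e-01  1.827e+00 -1.000e-03  8.110e-01  7.070e-01] F [ 5.28 -4.85  1.03] M [-0.857 -0.659  0.024] tq6 0.1276 w 13.8
```

>>> carry_out --rows '[[[0, 0, 0], [0, 0, -0.05], 1], [[0, 0, 0], [0, 0, -0.05], 1], [[0, 0, 0], [0, 0, -0.03], 1], [[0, 0, 0], [0, 0, 0], 1], [[0, 0, 0], [0, 0, 0], 1], [[0, 0, 0], [0, 0, 0], 0.6], [[0, 0, 0], [0, 0, 0], 0.6], [[0, 0, 0], [0, 0, 0], 0.6], [[0, 0, 0], [0, 0, 0], 0.6], [[0, 0, 0], [0, 0, 0], 0.6]]'

```text
t: 9.28
ee_pos: [568.6, 1.5, 106.6]
orientation: [-2.776, -1.469, 0.001]
ft_force: [-0.2, -0.1, 0.3]
width: 35.0
```

Run:
```python
from st import *
st((568,-2,107))
```

```text
t 9.2833 p [568.59   1.46 106.58] yawy -0.5976 tz [-1.1e-03  1.0e-04 -1.0e+00] q [-0.018  0.501  1.829  0.     0.813  0.579] F [-0.22 -0.09  0.29] M [-0.046  0.125 -0.008] tq6 -0.0073 w 35.0
tool delta mm [-3.2  1.5 -0.4]
```

>>> carry_out --rows '[[[-0.0032, 0.0015, -0.0004], [0, 0, 0], 0.6], [[0, 0, 0], [0, 0, 0], 0.6], [[0, 0, 0], [0, 0, 0], 1], [[0, 0, 0], [0, 0, 0], 1], [[0, 0, 0], [0, 0, 0], 1], [[0, 0, 0], [0, 0, 0], 1], [[0, 0, 0], [0, 0, 0], 1], [[0, 0, 0], [0, 0, 0], 1]]'

```text
t: 9.95
ee_pos: [568.2, -2.0, 107.3]
orientation: [-2.777, -1.468, 0.001]
ft_force: [-2.6, 1.8, 3.2]
width: 13.6
```

Run:
```python
from st import *
st((568,-2,107))
```

```text
t 9.95 p [568.19  -1.97 107.28] yawy -0.598 tz [-8.e-04  2.e-04 -1.e+00] q [-0.025  0.499  1.83   0.     0.813  0.573] F [-2.64  1.8   3.23] M [0.194 0.433 0.013] tq6 -0.0408 w 13.6
tool delta mm [-0.1 -0.1  0.3]
```

```bash
cat > rd.py <<'E'
from h import *
import sys
n=int(sys.argv[1]) if len(sys.argv)>1 else 4
A=[]
for i in range(n):
    if i: imaging.get_image('wrist')
    o=readout.get_obs(); Rt=R.from_rotvec(o['orientation']).as_matrix()
    A.append(np.r_[o['t'],o['ee_pos'],np.arctan2(Rt[1,1],Rt[0,1]),o['qpos'][5],o['ft_force'],o['moment'][2],o['joint_torque'][5]])
A=np.array(A); m=A.mean(0)
print('t %.2f p %s yaw %.4f theta %.3f q6 %.3f F %s Mz %.3f+-%.3f tq6 %.4f last %.4f'%(A[-1,0],m[1:4].round(2),m[4],0.10-m[4],m[5],m[6:9].round(1),m[9],A[:,9].std()/n**.5,m[10],A[-1,10]))
E
python3 rd.py 5
```

```text
t 10.15 p [568.19  -1.98 107.26] yaw -0.5980 theta 0.698 q6 0.573 F [-3.   2.1  3. ] Mz -0.038+-0.014 tq6 -0.0403 last -0.0393
```

>>> carry_out --rows '[[[0, 0, 0], [0, 0, 0.05], 1], [[0, 0, 0], [0, 0, 0.05], 1], [[0, 0, 0], [0, 0, 0.02], 1], [[0, 0, 0], [0, 0, 0], 1]]'

```text
t: 10.48
ee_pos: [568.2, -2.0, 107.2]
orientation: [-2.86, -1.299, 0.001]
ft_force: [-4.5, 3.0, 3.6]
width: 13.9
```

```bash
python3 rd.py 5
```

```text
t 10.68 p [568.23  -2.01 107.26] yaw -0.7170 theta 0.817 q6 0.692 F [-3.9  3.3  4. ] Mz 0.006+-0.010 tq6 0.1082 last -0.0034
```

>>> carry_out --rows '[[[0, 0, 0], [0, 0, 0.05], 1], [[0, 0, 0], [0, 0, 0.05], 1], [[0, 0, 0], [0, 0, 0.05], 1], [[0, 0, 0], [0, 0, 0.05], 1], [[0, 0, 0], [0, 0, 0.05], 1], [[0, 0, 0], [0, 0, 0], 1]]'

```text
t: 11.18
ee_pos: [568.3, -2.1, 107.2]
orientation: [-3.0, -0.931, 0.001]
ft_force: [-3.4, 2.6, 4.1]
width: 13.7
```

```bash
python3 rd.py 5
```

```text
t 11.38 p [568.27  -2.06 107.26] yaw -0.9667 theta 1.067 q6 0.942 F [-3.8  2.9  4.1] Mz 0.018+-0.012 tq6 0.2270 last 0.0202
```

>>> carry_out --rows '[[[0, 0, 0], [0, 0, 0.025], 1], [[0, 0, 0], [0, 0, 0.025], 1], [[0, 0, 0], [0, 0, 0], 1], [[0, 0, 0], [0, 0, 0], 1], [[0, 0, 0], [0, 0, 0], 1]]'

```text
t: 11.8
ee_pos: [568.3, -2.1, 107.3]
orientation: [-3.021, -0.86, 0.001]
ft_force: [-4.7, 2.8, 3.7]
width: 14.1
```

```bash
python3 rd.py 5
```

```text
t 12.00 p [568.29  -2.08 107.27] yaw -1.0160 theta 1.116 q6 0.991 F [-4.3  3.1  3.9] Mz 0.014+-0.012 tq6 0.0114 last 0.0114
```

>>> carry_out --rows '[[[0, 0, 0], [0, 0, 0.02], 1], [[0, 0, 0], [0, 0, 0.01], 1], [[0, 0, 0], [0, 0, 0], 1], [[0, 0, 0], [0, 0, 0], 1], [[0, 0, 0], [0, 0, 0], 1]]'

```text
t: 12.42
ee_pos: [568.3, -2.1, 107.3]
orientation: [-3.034, -0.815, 0.001]
ft_force: [-3.9, 2.5, 4.0]
width: 13.9
```

```bash
python3 rd.py 5
```

```text
t 12.62 p [568.29  -2.09 107.26] yaw -1.0460 theta 1.146 q6 1.021 F [-3.8  2.8  4.4] Mz -0.006+-0.014 tq6 0.0010 last 0.0008
```

>>> carry_out --rows '[[[0, 0, 0], [0, 0, 0.05], 1], [[0, 0, 0], [0, 0, 0.05], 1], [[0, 0, 0], [0, 0, 0.05], 1], [[0, 0, 0], [0, 0, 0.05], 1], [[0, 0, 0], [0, 0, 0.05], 1], [[0, 0, 0], [0, 0, 0.03], 1], [[0, 0, 0], [0, 0, 0.02], 1], [[0, 0, 0], [0, 0, 0], 1], [[0, 0, 0], [0, 0, 0], 1], [[0, 0, 0], [0, 0, 0], 1]]'

```text
t: 13.45
ee_pos: [568.4, -2.2, 107.3]
orientation: [3.122, 0.352, -0.001]
ft_force: [-5.3, 2.1, 4.1]
width: 14.0
```

```bash
python3 rd.py 6
```

```text
t 13.70 p [568.33  -2.17 107.27] yaw -1.3459 theta 1.446 q6 1.321 F [-4.1  2.2  4.2] Mz 0.210+-0.009 tq6 0.2125 last 0.2073
```

>>> carry_out --rows '[[[0, 0, 0], [0, 0, 0.02], 1], [[0, 0, 0], [0, 0, 0.02], 1], [[0, 0, 0], [0, 0, 0], 1], [[0, 0, 0], [0, 0, 0], 1], [[0, 0, 0], [0, 0, 0], 1], [[0, 0, 0], [0, 0, 0], 1]]'

```text
t: 14.2
ee_pos: [568.3, -2.2, 107.3]
orientation: [3.128, 0.29, -0.001]
ft_force: [-4.1, 2.5, 4.2]
width: 13.6
```

```bash
python3 rd.py 6
```

```text
t 14.45 p [568.32  -2.18 107.26] yaw -1.3859 theta 1.486 q6 1.361 F [-4.1  2.2  4.3] Mz 0.222+-0.008 tq6 0.2302 last 0.2303
```

The torque stepped from about 0.0 to 0.21 Nm just past click 4 (theta 1.396). The pawl alone gives at most 0.07, so the ring has touched, at 0.22 of the 0.4 Nm allowed. I back off to theta = 0.349, which is -1.137 rad from here.

>>> carry_out --rows '[[[0, 0, 0], [0, 0, -0.05], 1], [[0, 0, 0], [0, 0, -0.05], 1], [[0, 0, 0], [0, 0, -0.05], 1], [[0, 0, 0], [0, 0, -0.05], 1], [[0, 0, 0], [0, 0, -0.05], 1], [[0, 0, 0], [0, 0, -0.05], 1], [[0, 0, 0], [0, 0, -0.05], 1], [[0, 0, 0], [0, 0, -0.05], 1], [[0, 0, 0], [0, 0, -0.05], 1], [[0, 0, 0], [0, 0, -0.05], 1], [[0, 0, 0], [0, 0, -0.05], 1], [[0, 0, 0], [0, 0, -0.05], 1]]'

```text
t: 15.45
ee_pos: [568.3, -2.0, 107.2]
orientation: [-2.901, -1.204, 0.001]
ft_force: [-5.3, 3.4, 4.4]
width: 13.8
```

>>> carry_out --rows '[[[0, 0, 0], [0, 0, -0.05], 1], [[0, 0, 0], [0, 0, -0.05], 1], [[0, 0, 0], [0, 0, -0.05], 1], [[0, 0, 0], [0, 0, -0.05], 1], [[0, 0, 0], [0, 0, -0.05], 1], [[0, 0, 0], [0, 0, -0.05], 1], [[0, 0, 0], [0, 0, -0.05], 1], [[0, 0, 0], [0, 0, -0.05], 1], [[0, 0, 0], [0, 0, -0.05], 1], [[0, 0, 0], [0, 0, -0.05], 1], [[0, 0, 0], [0, 0, -0.037], 1], [[0, 0, 0], [0, 0, 0], 1]]'

```text
t: 16.45
ee_pos: [568.1, -2.0, 107.3]
orientation: [-2.478, -1.93, 0.001]
ft_force: [-5.1, 3.1, 5.7]
width: 14.1
```

>>> carry_out --rows '[[[0, 0, 0], [0, 0, 0], 1], [[0, 0, 0], [0, 0, 0], 1], [[0, 0, 0], [0, 0, 0], 1], [[0, 0, 0], [0, 0, 0], 1], [[0, 0, 0], [0, 0, 0], 1]]'

```text
t: 16.87
ee_pos: [568.1, -1.9, 107.3]
orientation: [-2.48, -1.927, 0.001]
ft_force: [-4.7, 3.9, 5.3]
width: 13.6
```

```bash
python3 rd.py 4
```

```text
t 17.02 p [568.15  -1.96 107.27] yaw -0.2496 theta 0.350 q6 0.225 F [-5.   3.8  5.3] Mz -0.027+-0.012 tq6 -0.0214 last -0.0222
```

>>> carry_out --rows '[[[0, 0, 0], [0, 0, 0], 0.5], [[0, 0, 0], [0, 0, 0], 0.5], [[0, 0, 0], [0, 0, 0], 0.5], [[0, 0, 0], [0, 0, 0], 0.5], [[0, 0, 0], [0, 0, 0], 0.5], [[0, 0, -0.01], [0, 0, 0], 0.5], [[0, 0, -0.02], [0, 0, 0], 0.5], [[0, 0, -0.025], [0, 0, 0], 0.5], [[0, 0, -0.03], [0, 0, 0], 0.5], [[0, 0, -0.025], [0, 0, 0], 0.5], [[0, 0, 0], [0, 0, 0], 0.5], [[0, 0, 0], [0, 0, 0], 0.5]]'

```text
t: 18.02
ee_pos: [569.7, -2.3, 219.4]
orientation: [2.48, 1.924, 0.005]
ft_force: [-0.4, -0.4, -0.7]
width: 43.8
```

Run:
```python
from st import *
o=readout.get_obs();st()
im=imaging.get_image('wrist')[:,:,::-1].copy();cv2.imwrite('pics/w3.png',im)
hsv=cv2.cvtColor(im,cv2.COLOR_BGR2HSV)
m=cv2.inRange(hsv,(105,120,60),(125,255,255)); ys,xs=np.nonzero(m)
P=[]
for y in (ys.min()+2,ys.max()-2):
  u=xs[ys==y].mean(); P.append(atz('wrist',u,y,141,o)); print(P[-1])
d=P[0]-P[1];print('normal yaw',np.arctan2(d[1],d[0])-np.pi/2)
```

```text
t 18.0167 p [569.69  -2.28 219.44] yawy -0.2509 tz [ 4.1e-03 -2.0e-04 -1.0e+00] q [-0.025  0.345  1.76  -0.     1.033  0.226] F [-0.4  -0.44 -0.69] M [-0.103  0.077  0.019] tq6 0.0012 w 43.8
[581.21316568  49.98039649 141.        ]
[556.15190087 -45.82509931 141.        ]
normal yaw -0.25585196855463654
```

View pics/w3.png

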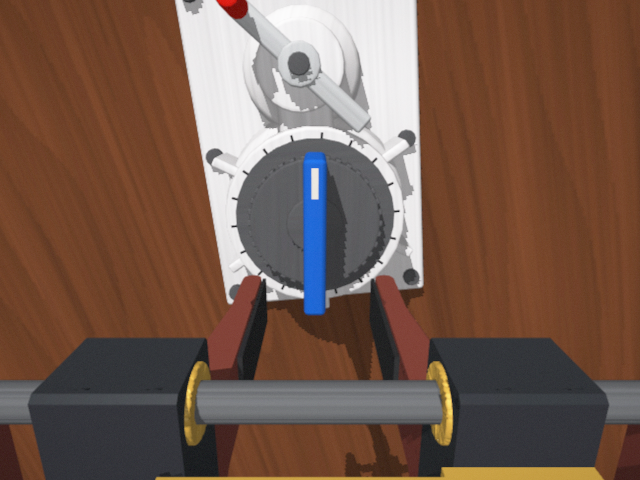

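Ring bar is now at yaw -0.256 against 0.098 at the start, exactly one click on, so three back from the touch click (4). Next is the lever: hand closed, moved to the near side of the peg.

>>> carry_out --rows '[[[0.022, -0.0135, 0], [0, 0, 0], 1], [[0.022, -0.0135, 0], [0, 0, 0], 1], [[0.022, -0.0135, 0], [0, 0, 0], 1], [[0.022, -0.0135, 0], [0, 0, 0], 1], [[0.022, -0.0135, 0], [0, 0, 0], 1], [[0.022, -0.0135, 0], [0, 0, 0], 1], [[0, 0, 0], [0, 0, -0.09], 1], [[0, 0, 0], [0, 0, -0.09], 1], [[0, 0, 0], [0, 0, -0.09], 1], [[0, 0, 0], [0, 0, -0.1], 1], [[0, 0, 0], [0, 0, 0], 1], [[0, 0, 0], [0, 0, 0], 1]]'

```text
t: 19.07
ee_pos: [522.1, 145.6, 216.1]
orientation: [-2.088, -2.346, 0.003]
ft_force: [0.6, 0.9, -0.2]
width: 0.5
```

Run:
```python
from st import *
st((521,146,104))
for n in ('wrist','top'):
    cv2.imwrite('pics/%s4.png'%n,imaging.get_image(n)[:,:,::-1])
print(proj('wrist',(554.5,143.5,128)),proj('top',(554.5,143.5,128)))
st((521,146,104))
```

```text
t 19.0667 p [522.15 145.62 216.08] yawy 0.1162 tz [-2.3e-03 -6.0e-04 -1.0e+00] q [ 0.25   0.311  1.818 -0.     1.015  0.134] F [ 0.6   0.89 -0.25] M [-0.063  0.018 -0.018] tq6 -0.3509 w 0.5
tool delta mm [  0.5  -0.8 112.1]
(np.float64(368.0306454774651), np.float64(247.35800348733258)) (np.float64(262.70731366631856), np.float64(225.05821575193613))
t 19.1667 p [522.5  145.59 216.55] yawy 0.1162 tz [-1.4e-03 -4.0e-04 -1.0e+00] q [ 0.25   0.311  1.817 -0.     1.015  0.134] F [ 0.63 -0.14  0.09] M [-0.028  0.071  0.014] tq6 -0.0013 w 0.3
tool delta mm [  0.6  -1.3 112.6]
```

View pics/wrist4.png

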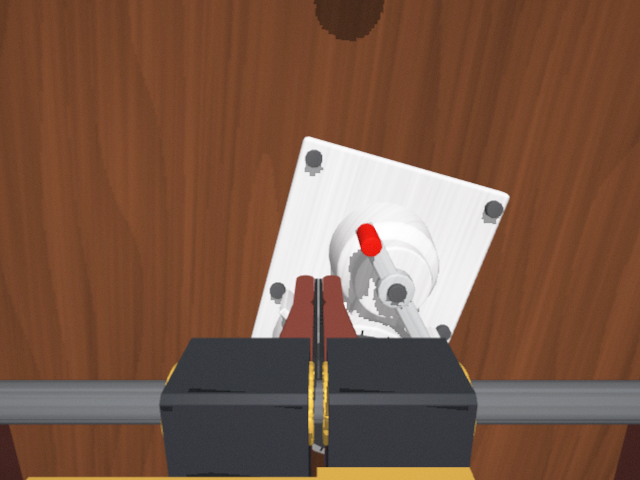

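The picture shows the peg top at (371,246), predicted (368,247), so the position holds. I descend beside it.

>>> carry_out --rows '[[[0, 0, 0.015], [0, 0, 0], 1], [[0, 0, 0.02], [0, 0, 0], 1], [[0, 0, 0.02], [0, 0, 0], 1], [[0, 0, 0.02], [0, 0, 0], 1], [[0, 0, 0.02], [0, 0, 0], 1], [[0, 0, 0.012], [0, 0, 0], 1], [[0, 0, 0.005], [0, 0, 0], 1], [[0, 0, 0], [0, 0, 0], 1], [[0, 0, 0], [0, 0, 0], 1]]'

```text
t: 19.92
ee_pos: [523.3, 145.8, 105.7]
orientation: [2.086, 2.349, 0.0]
ft_force: [-0.4, -0.1, 0.2]
width: 0.6
```

>>> carry_out --rows '[[[0, 0.004, 0], [0, 0, 0], 1], [[0, 0.004, 0], [0, 0, 0], 1], [[0, 0.004, 0], [0, 0, 0], 1], [[0, 0.004, 0], [0, 0, 0], 1], [[0, 0.004, 0], [0, 0, 0], 1], [[0, 0.004, 0], [0, 0, 0], 1], [[0, 0.004, 0], [0, 0, 0], 1], [[0, 0, 0], [0, 0, 0], 1]]'

```text
t: 20.58
ee_pos: [551.5, 149.3, 105.2]
orientation: [2.085, 2.349, 0.001]
ft_force: [-0.9, 0.9, -0.9]
width: 0.2
```

Run:
```python
from st import *
st((578,148,104))
for n in ('scene',):
    im=imaging.get_image(n)[:,:,::-1]; cv2.imwrite('pics/s5.png',cv2.resize(im[200:350,240:440],None,fx=4,fy=4))
st()
```

```text
t 20.5833 p [551.52 149.25 105.2 ] yawy 0.1191 tz [ 6.e-04  0.e+00 -1.e+00] q [ 0.244  0.506  1.825 -0.     0.811  0.125] F [-0.93  0.95 -0.92] M [-0.013  0.151 -0.014] tq6 -0.0104 w 0.2
tool delta mm [-4.4 26.1  1.2]
t 20.6333 p [551.45 149.1  105.2 ] yawy 0.1191 tz [ 9.e-04 -1.e-04 -1.e+00] q [ 0.243  0.506  1.825 -0.     0.81   0.125] F [-0.16  0.02 -0.46] M [-0.09   0.029  0.   ] tq6 -0.006 w 0.6
```

View pics/s5.png

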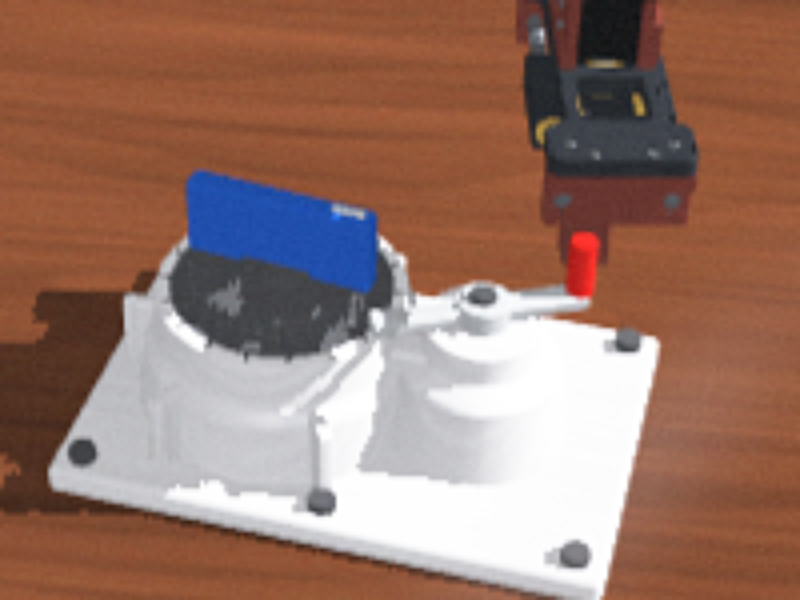

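>>> carry_out --rows '[[[-0.0005, 0.004, 0], [0, 0, 0], 1], [[-0.0005, 0.004, 0], [0, 0, 0], 1], [[-0.0005, 0.004, 0], [0, 0, 0], 1], [[-0.0005, 0.004, 0], [0, 0, 0], 1], [[-0.0005, 0.003, 0], [0, 0, 0], 1], [[0, 0, 0], [0, 0, 0], 1], [[0, 0, 0], [0, 0, 0], 1]]'

```text
t: 21.22
ee_pos: [570.7, 148.8, 105.4]
orientation: [2.085, 2.349, 0.001]
ft_force: [0.0, -0.9, 0.1]
width: 0.5
```

>>> carry_out --rows '[[[-0.0003, 0.002, 0], [0, 0, 0], 1], [[-0.0003, 0.002, 0], [0, 0, 0], 1], [[0, 0, 0], [0, 0, 0], 1]]'

```text
t: 21.47
ee_pos: [574.3, 148.8, 105.3]
orientation: [2.085, 2.349, 0.0]
ft_force: [-0.5, 0.6, 0.2]
width: 0.2
```

>>> carry_out --rows '[[[-0.0003, 0.002, 0], [0, 0, 0], 1], [[0, 0, 0], [0, 0, 0], 1]]'

```text
t: 21.63
ee_pos: [576.0, 148.7, 105.3]
orientation: [-2.085, -2.35, 0.0]
ft_force: [-1.3, -0.4, 0.7]
width: 0.4
```

Run:
```python
from st import *
st((578,148,104))
im=imaging.get_image('scene')[:,:,::-1]; cv2.imwrite('pics/s6.png',cv2.resize(im[200:350,240:440],None,fx=4,fy=4))
st()
```

```text
t 21.6333 p [576.02 148.68 105.26] yawy 0.119 tz [-2.e-04 -1.e-04 -1.e+00] q [ 0.233  0.534  1.77  -0.     0.837  0.114] F [-1.27 -0.36  0.7 ] M [0.013 0.17  0.048] tq6 -0.0042 w 0.4
tool delta mm [-0.9  1.9  1.3]
t 21.6833 p [576.08 148.69 105.29] yawy 0.119 tz [ 1.e-04 -0.e+00 -1.e+00] q [ 0.233  0.534  1.771 -0.     0.837  0.114] F [-1.43  0.61  0.61] M [ 0.012  0.238 -0.039] tq6 -0.0021 w 0.4
```

View pics/s6.png

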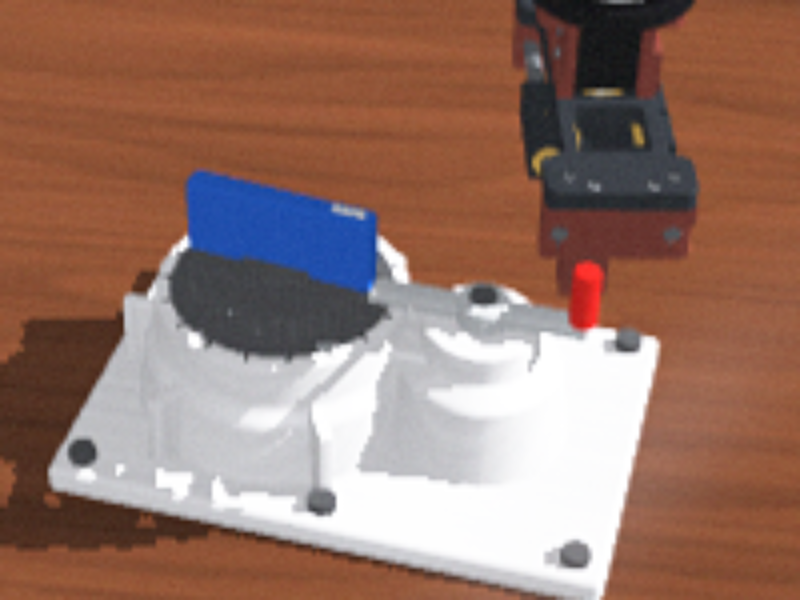

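>>> carry_out --rows '[[[-0.0003, 0.002, 0], [0, 0, 0], 1], [[-0.0003, 0.002, 0], [0, 0, 0], 1], [[0, 0, 0], [0, 0, 0], 1]]'

```text
t: 21.93
ee_pos: [576.4, 148.4, 104.8]
orientation: [-2.082, -2.345, 0.009]
ft_force: [-14.1, 1.6, 9.1]
width: 0.2
```

>>> carry_out --rows '[[[-0.0003, 0.002, 0], [0, 0, 0], 1], [[0, 0, 0], [0, 0, 0], 1], [[0, 0, 0], [0, 0, 0], 1]]'

```text
t: 22.18
ee_pos: [576.5, 148.3, 104.5]
orientation: [-2.08, -2.344, 0.013]
ft_force: [-18.3, 1.3, 11.7]
width: 0.5
```

Run:
```python
from st import *
st()
im=imaging.get_image('scene')[:,:,::-1]; cv2.imwrite('pics/s7.png',cv2.resize(im[200:350,240:440],None,fx=4,fy=4))
hsv=cv2.cvtColor(im.copy(),cv2.COLOR_BGR2HSV); m=cv2.inRange(hsv,(0,200,120),(4,255,255)); m[:255]=0
c=cv2.connectedComponentsWithStats(m); print(c[2][1:][c[2][1:,4]>20],)
st()
```

```text
t 22.1833 p [576.47 148.33 104.54] yawy 0.1189 tz [-0.0114 -0.0012 -0.9999] q [0.231 0.54  1.762 0.002 0.851 0.111] F [-18.26   1.34  11.75] M [0.222 3.012 0.052] tq6 0.0424 w 0.5
[[383 266   8  16 104]]
t 22.2333 p [576.49 148.3  104.55] yawy 0.1189 tz [-0.0113 -0.0013 -0.9999] q [0.231 0.54  1.762 0.002 0.851 0.111] F [-18.86   2.26  11.89] M [0.251 2.974 0.019] tq6 0.0436 w 0.2
```

The force rose to 18 N with no further motion: the stop, where the geometry predicted it (TCP about 577). I back off, lift and look.

>>> carry_out --rows '[[[0, -0.006, 0], [0, 0, 0], 1], [[0, -0.01, 0], [0, 0, 0], 1], [[0, -0.01, 0], [0, 0, 0], 1], [[0, 0, -0.02], [0, 0, 0], 1], [[0, 0, -0.03], [0, 0, 0], 1], [[0, 0, -0.03], [0, 0, 0], 1], [[0, 0, -0.03], [0, 0, 0], 1], [[0, -0.03, 0], [0, 0, 0], 1], [[0, -0.03, 0], [0, 0, 0], 1], [[0, -0.03, 0], [0, 0, 0], 1], [[0, 0, 0], [0, 0, 0], 1], [[0, 0, 0], [0, 0, 0], 1]]'

```text
t: 23.23
ee_pos: [465.7, 134.5, 215.6]
orientation: [2.085, 2.349, 0.001]
ft_force: [-0.1, -0.1, 0.5]
width: 0.5
```

Run:
```python
from st import *
st()
im=imaging.get_image('top')[:,:,::-1].copy(); cv2.imwrite('pics/top8.png',im)
cv2.imwrite('pics/top8c.png',cv2.resize(im[180:280,240:370],None,fx=6,fy=6,interpolation=cv2.INTER_CUBIC))
```

```text
t 23.2333 p [465.71 134.48 215.63] yawy 0.1193 tz [ 9.e-04  1.e-04 -1.e+00] q [ 0.257  0.226  1.94  -0.     0.975  0.137] F [-0.05 -0.08  0.5 ] M [-0.041  0.038 -0.023] tq6 0.0171 w 0.5
```

View pics/top8c.png

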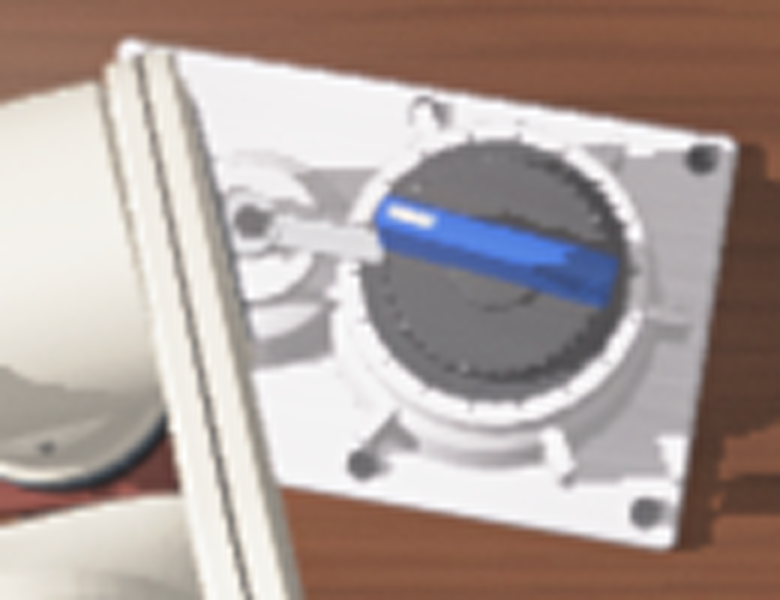

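View pics/top8.png

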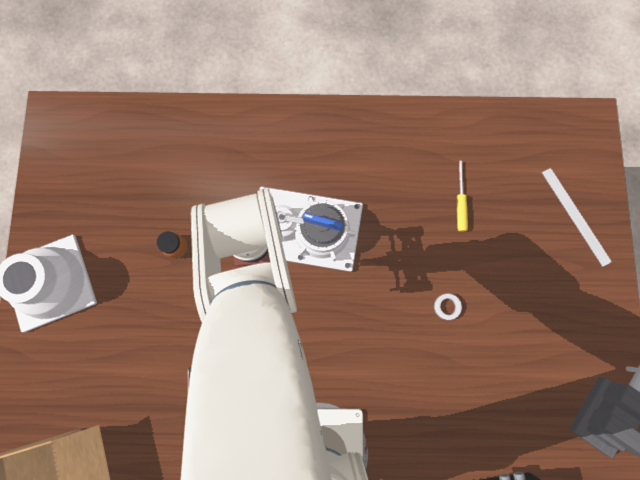

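Run:
```python
from st import *
o=readout.get_obs()
im=imaging.get_image('wrist')[:,:,::-1].copy(); cv2.imwrite('pics/w9.png',im)
im=imaging.get_image('scene')[:,:,::-1].copy()
cv2.imwrite('pics/s9.png',cv2.resize(im[230:350,250:410],None,fx=5,fy=5,interpolation=cv2.INTER_CUBIC))
old=cv2.imread('pics/scene0.png')
for I in (old,im):
    hsv=cv2.cvtColor(I,cv2.COLOR_BGR2HSV); m=cv2.inRange(hsv,(0,200,100),(4,255,255)); m[:250]=0;m[:,:370]=0;m[285:]=0;m[:,400:]=0
    ys,xs=np.nonzero(m); top=ys.min(); print(xs.min(),xs.max(),ys.min(),ys.max())
    P=atz('scene',xs.mean(),(ys.min()+ys.max())/2,111); v=P[:2]-np.array([580.,101.5]); print(P,np.hypot(*v),np.arctan2(v[1],v[0]))
```

```text
379 386 254 269
[552.39681015 143.75975212 111.        ] 50.47596199350668 2.149403219781197
383 390 266 281
[589.85538656 151.89609196 111.        ] 51.35070329515033 1.3776750188572402
```

View pics/w9.png

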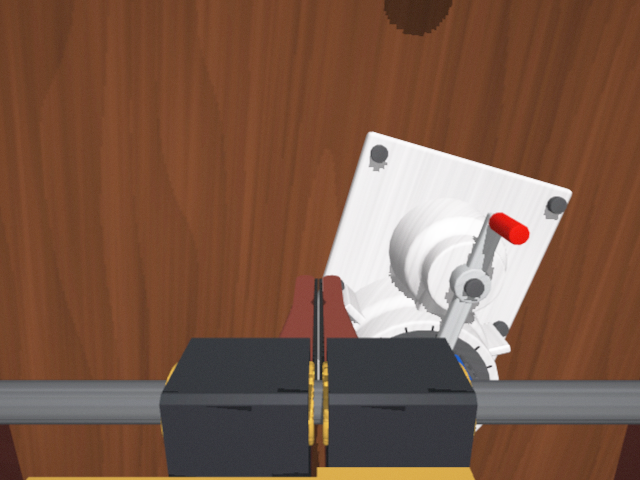

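View pics/s9.png

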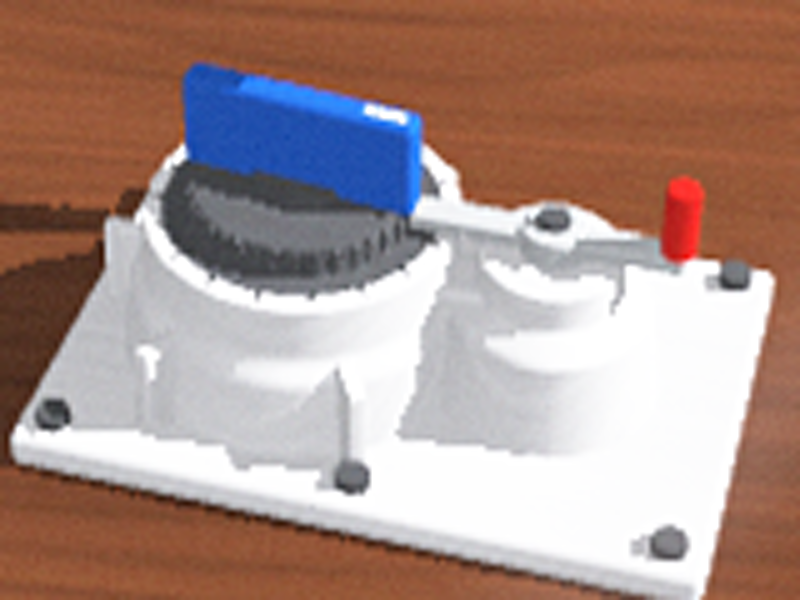

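Run:
```python
import cv2
for f,x,y,o in (('wrist4',320,200,'a'),('w9',420,190,'b')):
    a=cv2.imread(f'pics/{f}.png')[y:y+150,x:x+130]; cv2.imwrite(f'pics/{o}c.png',cv2.resize(a,None,fx=4,fy=4,interpolation=cv2.INTER_CUBIC))
```

```text
(no output)
```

View pics/ac.png

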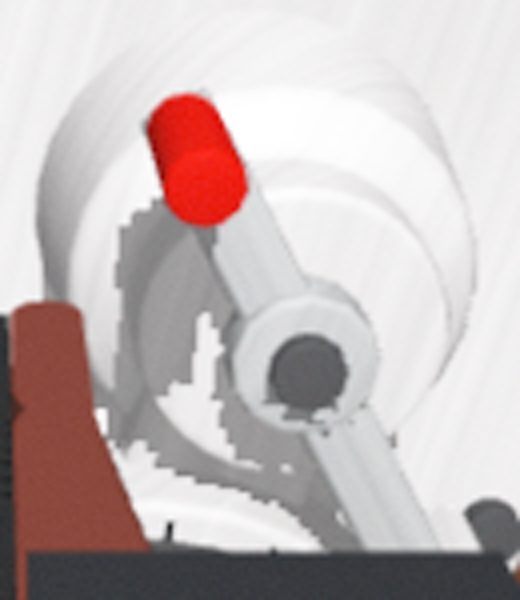

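View pics/bc.png

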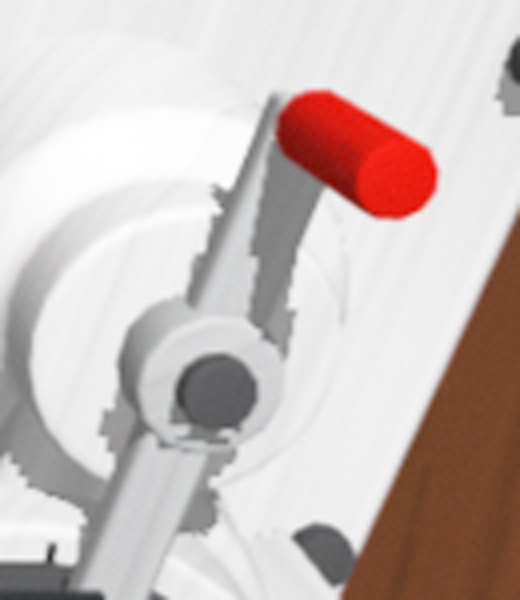

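Run:
```python
from h import *
from workcell import readout
ob=readout.get_obs()
oa=dict(ob); oa['ee_pos']=np.array([522.3,145.6,216.3]); 
def yaw(o,y):
    o=dict(o); c,s=np.cos(y),np.sin(y)
    o['orientation']=R.from_matrix(np.array([[-s,c,0],[c,s,0],[0,0,-1.]])).as_rotvec(); return o
oa=yaw(oa,.1162); ob=yaw(ob,.1193)
# tool x angle = yaw+90: check
def q(o,X,Y,x,y,z): return atz('wrist',X+(x+.5)/4-.5,Y+(y+.5)/4-.5,z,o)
A=lambda x,y,z:q(oa,320,200,x,y,z); B=lambda x,y,z:q(ob,420,190,x,y,z)
for n,f,pk,pv,ed in (('a',A,(205,187),(308,370),[((310,455),(365,548)),((370,405),(440,548)),((250,185),(310,285))]),
                 ('b',B,(397,178),(217,392),[((125,440),(75,590)),((205,460),(150,600)),((190,300),(275,95))])):
    p=f(*pk,128); 
    for z in (101,104): 
        v=f(*pv,z); d=(p-v)[:2]; print(n,'peg',p,'piv',v,np.hypot(*d),np.arctan2(d[1],d[0]))
    for a,b in ed:
        d=(f(*a,99)-f(*b,99))[:2]; d=d*np.sign(d[1]);print('   edge',np.arctan2(d[1],d[0]))
# bar now, top image
im=cv2.imread('pics/top8.png'); hsv=cv2.cvtColor(im,cv2.COLOR_BGR2HSV)
```

```text
a peg [556.05806366 144.45738714 128.        ] piv [584.41229273 103.48511886 101.        ] 49.82659003272555 2.176156385665066
a peg [556.05806366 144.45738714 128.        ] piv [583.63979268 104.80635115 104.        ] 48.300687690341086 2.1785711234896947
   edge 2.218621416477264
   edge 2.159191907430891
   edge 2.2371920178309854
b peg [591.67758874 153.0786592  128.        ] piv [584.42875321 103.4244049  101.        ] 50.18057977818745 1.4258341558838399
b peg [591.67758874 153.0786592  128.        ] piv [583.061431   104.63331199 104.        ] 49.20558749063323 1.3947836365214963
   edge 1.4817517737414427
   edge 1.4446675427180538
   edge 1.4132114229193613
```

Run:
```python
from h import *
def S(x,y,z): return atz('scene',250+(x+.5)/5-.5,230+(y+.5)/5-.5,z)
def T(x,y,z): return atz('top',240+(x+.5)/6-.5,180+(y+.5)/6-.5,z)
for f,a,b in ((S,(420,113),(187,70)),(T,(387,197),(622,262)),(T,(378,232),(600,290))):
    p,q=f(*a,141),f(*b,141); d=p-q; print(p,q,np.hypot(*d[:2]),np.arctan2(d[1],d[0])-np.pi/2)
im=imaging.get_image('scene')[:,:,::-1].copy()
old=cv2.imread('pics/s5.png'); new=cv2.resize(im[200:350,240:440],None,fx=4,fy=4)
for I in(old,new):
    m=cv2.inRange(cv2.cvtColor(I,cv2.COLOR_BGR2HSV),(105,120,60),(125,255,255)); m=m[:, :400]; ys,xs=np.nonzero(m); print(xs.min(),xs.max(),ys.min(),ys.max(),len(xs), ys[xs==200].min(), ys[xs==360].min())
```

```text
[573.35175101  46.81951213 141.        ] [556.25113941 -49.21177947 141.        ] 97.54199036070362 -0.17622610545615158
[584.36539595  42.55407844 141.        ] [558.66556772 -52.64184701 141.        ] 98.60398265110116 -0.2636817601218513
[569.76970609  45.93726347 141.        ] [546.99940742 -43.81001941 141.        ] 92.5908272204255 -0.2484727650244476
187 377 172 292 14508 172 220
188 377 172 293 14555 172 220
```

The bar has not moved since the release. The lever is aimed at the ring axis (1.40–1.43 rad measured, 1.42 from pivot to axis). My swing estimate is only about 0.76 rad from an unknown "near 0" start, so I'll take a better view.

>>> carry_out --rows '[[[-0.013, 0.008, 0], [0, 0, 0], 1], [[-0.013, 0.008, 0], [0, 0, 0], 1], [[-0.013, 0.008, 0], [0, 0, 0], 1], [[-0.013, 0.008, 0], [0, 0, 0], 1], [[-0.013, 0.008, 0], [0, 0, 0], 1], [[-0.013, 0.008, 0], [0, 0, 0], 1], [[-0.013, 0.008, 0], [0, 0, 0], 1], [[-0.013, 0.008, 0], [0, 0, 0], 1], [[-0.013, 0.008, 0], [0, 0, 0], 1], [[-0.013, 0.008, 0], [0, 0, 0], 1], [[0, 0, 0], [0, 0, 0], 1], [[0, 0, 0], [0, 0, 0], 1]]'

```text
t: 24.43
ee_pos: [562.1, 14.4, 215.1]
orientation: [-2.087, -2.348, 0.0]
ft_force: [-0.2, 0.2, 0.3]
width: 0.8
```

Run:
```python
from st import *
st()
im=imaging.get_image('wrist')[:,:,::-1].copy();cv2.imwrite('pics/w10.png',im)
cv2.imwrite('pics/w10c.png',cv2.resize(im[0:200,220:500],None,fx=2.8,fy=2.8,interpolation=cv2.INTER_CUBIC))
```

```text
t 24.4333 p [562.13  14.43 215.09] yawy 0.1175 tz [-2.e-04  2.e-04 -1.e+00] q [ 0.004  0.341  1.777  0.     1.024 -0.113] F [-0.18  0.17  0.35] M [0.023 0.012 0.008] tq6 -0.0806 w 0.8
```

View pics/w10.png

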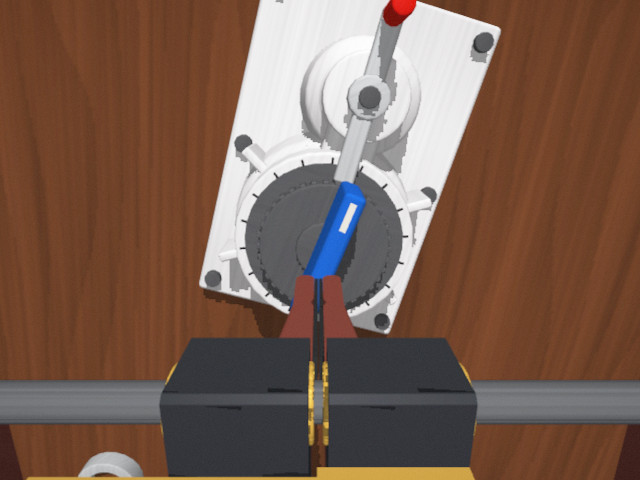

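View pics/w10c.png

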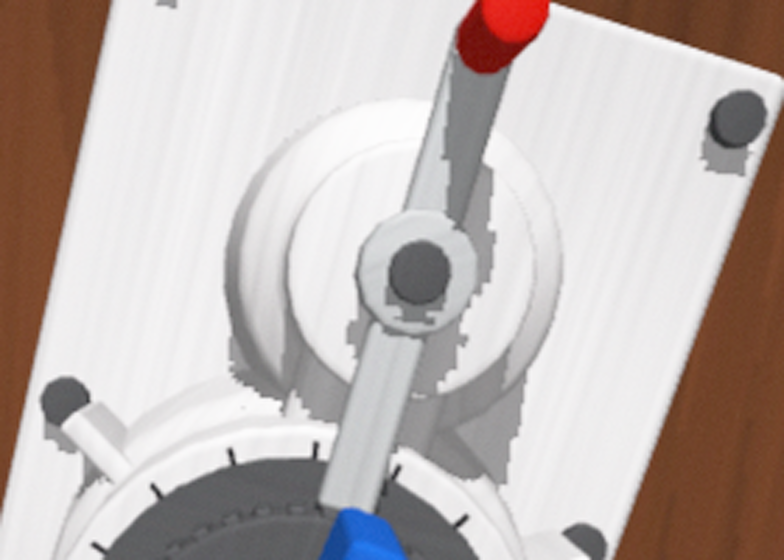

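I'll push once more at the stop, higher up the peg and a bit harder, to be sure that it is the lever's stop.

>>> carry_out --rows '[[[0.0223, 0.0014, 0], [0, 0, 0], 1], [[0.0223, 0.0014, 0], [0, 0, 0], 1], [[0.0223, 0.0014, 0], [0, 0, 0], 1], [[0.0223, 0.0014, 0], [0, 0, 0], 1], [[0.0223, 0.0014, 0], [0, 0, 0], 1], [[0.0223, 0.0014, 0], [0, 0, 0], 1], [[0, 0, 0.02], [0, 0, 0], 1], [[0, 0, 0.025], [0, 0, 0], 1], [[0, 0, 0.025], [0, 0, 0], 1], [[0, 0, 0.02], [0, 0, 0], 1], [[0, 0, 0.013], [0, 0, 0], 1], [[0, 0, 0], [0, 0, 0], 1]]'

```text
t: 25.48
ee_pos: [551.5, 149.1, 109.5]
orientation: [-2.082, -2.348, 0.007]
ft_force: [0.3, -0.2, 0.0]
width: 0.6
```

>>> carry_out --rows '[[[0, 0.005, 0], [0, 0, 0], 1], [[0, 0.005, 0], [0, 0, 0], 1], [[0, 0.004, 0], [0, 0, 0], 1], [[0, 0.003, 0], [0, 0, 0], 1], [[0, 0, 0], [0, 0, 0], 1], [[0, 0, 0], [0, 0, 0], 1]]'

```text
t: 25.98
ee_pos: [571.5, 151.0, 112.8]
orientation: [2.085, 2.349, 0.001]
ft_force: [0.4, -0.3, -0.1]
width: 0.4
```

>>> carry_out --rows '[[[-0.001, 0.004, 0], [0, 0, 0], 1], [[-0.001, 0.003, 0], [0, 0, 0], 1], [[0, 0.002, 0], [0, 0, 0], 1], [[0, 0.001, 0], [0, 0, 0], 1], [[0, 0, 0], [0, 0, 0], 1], [[0, 0, 0], [0, 0, 0], 1]]'

```text
t: 26.48
ee_pos: [576.4, 149.8, 111.6]
orientation: [-2.081, -2.344, 0.012]
ft_force: [-15.3, 0.2, 11.4]
width: 0.9
```

>>> carry_out --rows '[[[0, 0.001, 0], [0, 0, 0], 1], [[0, 0.001, 0], [0, 0, 0], 1], [[0, 0, 0], [0, 0, 0], 1]]'

```text
t: 26.73
ee_pos: [576.6, 149.8, 111.5]
orientation: [-2.079, -2.342, 0.017]
ft_force: [-21.7, -0.4, 15.3]
width: 0.4
```

The peg stops at the same place (TCP x 576.5) with 22 N on it, so this is the lever's hard stop. I withdraw.

>>> carry_out --rows '[[[0, -0.008, 0], [0, 0, 0], 1], [[0, -0.01, 0], [0, 0, 0], 1], [[0, -0.012, 0], [0, 0, 0], 1], [[0, 0, -0.02], [0, 0, 0], 1], [[0, 0, -0.03], [0, 0, 0], 1], [[0, 0, -0.03], [0, 0, 0], 1], [[0, 0, -0.02], [0, 0, 0], 1], [[0, -0.03, 0], [0, 0, 0], 1], [[0, -0.03, 0], [0, 0, 0], 1], [[0, -0.03, 0], [0, 0, 0], 1], [[0, 0, 0], [0, 0, 0], 1], [[0, 0, 0], [0, 0, 0], 1]]'

```text
t: 27.73
ee_pos: [463.2, 136.0, 212.6]
orientation: [2.085, 2.35, 0.001]
ft_force: [-0.4, 1.1, 0.2]
width: 0.5
```

Run:
```python
from st import *
st()
im=imaging.get_image('scene')[:,:,::-1].copy(); cv2.imwrite('pics/fin.png',im)
```

```text
t 27.7333 p [463.15 136.05 212.62] yawy 0.1193 tz [ 8.e-04  1.e-04 -1.e+00] q [ 0.261  0.227  1.946 -0.     0.967  0.142] F [-0.37  1.1   0.25] M [-0.042 -0.049 -0.011] tq6 0.0176 w 0.5
```

View pics/fin.png

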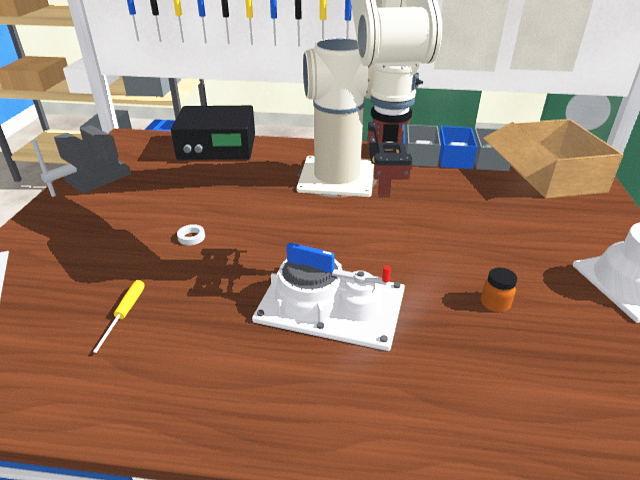

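The final picture shows the screwdriver (120,315), race (191,235) and jar (498,290) where they started, the bar unchanged, and the red peg swung in at (387,274).

```bash
python3 -c "
from workcell import close_job
print(close_job())"
```

```text
the job is handed in; nothing more can be done
None
```

I turned the ring until it touched the bearing, backed it off three clicks, swung the lock lever in to its stop and handed the job in at about 28 s. No verdict came back.

- **Touch:** the torque stepped from about 0.0 to 0.21 Nm just past the fourth click from the start. I went on to 0.22 Nm, against the 0.4 Nm limit, and no further.
- **Back-off:** I let the ring go three clicks back from the touch click. The wrist camera then put the bar at -0.256 rad, against 0.098 rad at the start, which is one click on, as expected. The bar had not moved in the scene camera after the lever was swung.
- **Lever:** it came up hard twice at the same place, with 18 N and then 22 N on the peg and no further motion. It points along the line from its pivot to the ring's axis.
- **Other things:** the screwdriver, race and jar look unmoved in the top and scene pictures. I judged this by eye and did not measure it.

**One check disagreed:** the cameras gave a lever swing of only about 0.75–0.8 rad, short of the 0.9 rad to the stop. I put this down to the lever starting somewhat above 0, and relied on the hard stop instead of the camera angle.

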